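# Hang the second electrode in the electrolysis cell

## Robot

A 6-joint arm with a two-finger parallel gripper is mounted at the origin on the work surface. World frame = base frame: x ahead of the robot, y to its left, z up, the work surface at z = 0. Lengths are in m, angles in rad, forces in N, time in s.
With the tool pointing down it reaches from about 0.25 to 0.725 m from the base axis. Payload 4 kg.
Tool frame: the origin (TCP) lies midway between the tips of the shut fingers; the grasp point (between the pads) lies 19 mm behind it (bot.grip_point_offset is the distance from the TCP to the grasp point, in m); z points along the fingers, y is the line along which they close (so a half turn about z gives the same grasp; the last joint's range is limited). The gripper opens to 85 mm and grips with 20 to 120 N. Pads are 22 mm wide; open, the fingers measure 114 mm over their backs; the gripper's body (76 mm by 85 mm) begins 54 mm behind the grasp point. The pads swing forward as they close: fully open they stand 13 mm farther back than shut.
Start: joints at [1.198, 0.241, 0.005, 1.335, 0, 1.571], TCP at [0.182, 0.466, 0.231] pointing down, gripper open.
Joint ranges: [-2.72, 2.72], [-1.05, 1.87], [-1.09, 1.28], [-1.99, 2.15], [-1.42, 1.44], [-3.14, 3.14]. Speed limits (rad/s): [2.79, 2.79, 3.14, 3.14, 3.14, 3.14].

## Interface

Orientations are given as a unit quaternion [x, y, z, w].
In Python, from workcell import bot gives the robot as it stands.
- The arm moves only by the tool step_arm, never from a script. Its argument "targets" is text: rows parted by semicolons, each of 7 numbers parted by spaces: the opening, from -1 (shut) to 1 (fully open), so that 0 is half open, then the shift along the world's x, y, z normalised to -1 to 1, where 1 is 0.5 m, then the turn, a rotation vector about the world's x, y, z normalised to -1 to 1, where 1 is pi/4 rad. In form: gripper x y z wx wy wz; .... A call has 1 to 10 rows; each row is the pose to reach, as a shift and turn from the pose commanded when the call began; what a row does not reach only later rows make up. A row lasts 1/12 s, in which the tool goes at most 41.7 mm and 7.16 degrees, less where a joint would pass 70% of its speed; a pose out of reach is approached as far as the arm can. A call with a number of a shift or a turn outside -1 to 1 is refused whole. A call with a gripper value outside its range is refused whole. The fingers move at their own pace and stop on an object; the grip force is fixed at half the most. Time passes only in rows, so rows that repeat a pose let the fingers close. It gives the time, the measured TCP pose, the force, the opening and the grip force at its end, in the units of the state.
- bot.get_obs(): the state, without advancing time (a new reading comes with each control period).
- bot.camera(name): name is "scene" or "side" or "wrist"; returns the picture (420x560x3 uint8, red, green, blue); there is no depth.
- bot.camera_info(name): a dict with "vertical_fov" (degrees; the focal length in pixels is half the picture's height over the tangent of half this angle, whatever the lens; pixels are square), "cx", "cy" (the principal point, pixels), "D" ([k1, k2, p1, p2, k3] as OpenCV has them; the pictures are not rectified), "pose" (4x4, takes a point from camera to world coordinates). Camera axes: x right, y up, looking along -z (the intrinsics and any distortion apply to the point x, -y, -z); pixel columns grow to the right and rows downward; lengths in m; the calibration is good to about 2 mm. A picture is of the moment at which its call begins: read the wrist's pose just before it. camera_info takes no time and is no camera call; for the wrist camera it gives the pose at the moment of the call.
- bot.job_done(): hands the job in; it is judged then, once.
The state is a dict: "clock": time; "joint_pos": joint angles; "joint_vel": joint speeds; "tau": joint torques, N m; "eef_pos": TCP position; "tool_rot": TCP orientation; "ft_force": force on the tool from outside, world axes, zero at the start; "ft_torque": the same for the moment, N m; "grip_width": finger opening in m; "grasp_force": force on a finger pad.
Only numpy, scipy, OpenCV 4.12 (cv2) and the standard library are available. Lean on these libraries where they do the work, as an engineer would, in place of code of your own. Each camera call takes 0.05 s, during which the arm holds its last target. There are 200 camera calls.

## Task

Get the electrolysis cell ready for its lead: first turn the big knob on the DC supply fully anticlockwise, to its off stop. Then take the full-size graphite plate from the rack (the twin of the one already clamped in the cell), lower it upright through the empty slot in the cell's lid until its top edge is level with the top of the clamped plate, and finish still holding it there, hanging clear of the bottom and not forced against the slot, so that the clip can be put on. Leave the other electrodes and the glassware standing where they are.

Things in the scene. Friction and masses are not known exactly. Their poses are not given: they have to be found in the camera images.
- output_knob (a joint): Output knob of the bench DC supply (rad). 0 = fully anticlockwise, the off stop; the value grows clockwise, up to 4.7. It starts 0.5 to 1.4 rad away from the off stop, stays where it is left and takes about 0.03 N m to turn.
- output_knob_grip (a point): Grip point of the big knob: a black bar 42 mm long, 14 mm thick, 32 mm high on a round skirt 44 mm across. It lies on the axis, 7 mm below the bar's top, 23 mm above the skirt. z: the knob's axis, out of the panel, which slopes 15 degrees towards the robot; x along the bar, y across it, turning with the knob (anticlockwise about z towards off). A small fixed knob 93 mm to its left is not used.
- supply: The bench DC supply, a grey and white case 160 (x) x 180 (y) mm, 54 mm high at the front and 95 mm at the back, fixed. Origin: centre of its underside; x points to its back, its panel faces -x and up.
- cell: Electrolysis cell, fixed: clear box 112 x 84 x 110 mm with a white lid 120 x 92 mm, 10 mm thick, its top 120 mm above the bench. Origin: centre of its underside. Two parallel slots through the lid, 30 mm either side of its centre along x: at -x the one with a graphite plate clamped in it, at +x the empty one. Inner floor 5 mm above the bench.
- slot_mouth (a point): Centre of the empty slot, at the level of the lid's top. z up; x across the slot (10 mm wide), y along it (42 mm long); the mouth has a 1.5 mm chamfer and a flat dark rubber edging all round, the slot is 10 mm deep and the box below is open. The clamped plate stands 60 mm away in -x, on the side nearer the robot.
- fixed_plate_top (a point): Middle of the top edge of the graphite plate that is already clamped in the cell (8 x 40 x 150 mm, upright): 50 mm above the lid.
- plate_mid (a point): Centre of the loose full-size graphite plate, 8 (x) x 40 (y) x 150 (z) mm, 60 to 120 g, upright in one of the rack's three slots, half-way up (75 mm below its top edge). Only its upper 120 mm stands above the rack. Hold it by the upper 30 mm, since 50 mm of it stays above the lid in the end.
- plate_top (a point): Middle of the top edge of the same plate; x across its thickness, y along its width, z up along its length.
- plate: The same plate; origin at the middle of its lower edge.
- rack: White electrode rack 206 (x) x 84 (y) x 40 mm, fixed, origin at the centre of its underside. Three slots 62 mm apart along x, each 12 x 44 mm and 30 mm deep (slot floor 10 mm above the bench); one plate or strip in each, 54 mm free from face to face.
- short_plate: Bystander in the rack: worn graphite plate of the same width and thickness but only 85 mm long. Origin: middle of its lower edge.
- copper_strip: Bystander in the rack: copper strip 8 x 20 x 150 mm. Origin: middle of its lower edge.
- dropper_bottle: Bystander: amber dropper bottle 28 mm across, 83 mm high, in front of the supply. Origin: centre of its underside.
- weighing_bottle: Bystander: small glass weighing bottle 38 mm across, 42 mm high, in front of the cell. Origin: centre of its underside.
- flask_a: Bystander: conical flask 72 mm across, 125 mm high, behind. Origin: centre of its underside.
- flask_b: Bystander: second conical flask, the same size. Origin: centre of its underside.
- wash_bottle: Bystander: wash bottle 60 mm across, 185 mm high, at the right. Origin: centre of its underside.
- beaker: Bystander: glass beaker 72 mm across, 95 mm high, at the left. Origin: centre of its underside.
Things that resemble listed ones, but are neither listed nor needed, are in the scene too. Leave any purple look-alike of the supply alone.

How it is judged:
By the outcome, as a careful person would: the job done as asked, in the order asked, and still so for the second after the job is handed in, while the arm keeps its last pose, push and grip.
It also fails if it takes over 54 s, if anything falls off the work surface, if the arm or the gripper's body presses on something with over 40 N, if the wrist force passes 120 N, or if a joint passes its speed limit or range.

## Working session

There is one attempt and no reset: what is moved stays moved. The work goes in short steps, Python scripts to look and compute and a tool call to move; the robot and the scene stay as the last step left them, time stands still between calls to the robot, and variables do not carry over. Pictures are saved under pics/ and viewed, at most 10 in all, crops included, and the job is handed in when it is done.

Besides the shell and the picture viewer there is one more tool, called after "Emit:" in YAML: its name, and indented under it one key for each argument. step_arm: Moves the arm, as the interface text tells. Scaled input: -1 to 1 covers 0.5 m each way for a shift and pi/4 rad each way for a turn. Its arguments: {"type":"object","properties":{"targets":{"type":"string"}},"required":["targets"]}

```bash
mkdir -p pics
cat > h.py <<'E'
import numpy as np,cv2
from workcell import bot
def snap(n,f):
    im=bot.camera(n); cv2.imwrite('pics/'+f,im[:,:,::-1]); return im
def K(n):
    i=bot.camera_info(n); f=210/np.tan(np.radians(i['vertical_fov'])/2)
    return np.array([[f,0,i['cx']],[0,f,i['cy']],[0,0,1.]]),np.array(i['D'],float),np.array(i['pose'])
def ray(n,uv,P=None):
    k,D,T=K(n)
    if P is not None:T=P
    p=cv2.undistortPoints(np.array([[uv]],float),k,D)[0,0]
    return T[:3,3],T[:3,:3]@np.array([p[0],-p[1],-1.])
def at_z(n,uv,z,P=None):
    o,d=ray(n,uv,P); return o+d*(z-o[2])/d[2]
def proj(n,X,P=None):
    k,D,T=K(n)
    if P is not None:T=P
    c=(np.atleast_2d(X)-T[:3,3])@T[:3,:3]
    return cv2.projectPoints(c*[1,-1,-1],np.zeros(3),np.zeros(3),k,D)[0][:,0]
def tri(obs):
    A=np.zeros((3,3));b=np.zeros(3)
    for n,uv in obs:
        o,d=ray(n,uv); d/=np.linalg.norm(d);M=np.eye(3)-np.outer(d,d);A+=M;b+=M@o
    return np.linalg.solve(A,b)
E
python3 - <<'E'
from h import *
a=snap('scene','s1.png');b=snap('side','d1.png');
for n in('scene','side','wrist'):
    k,D,T=K(n);print(n,k[0,0],k[0,2],k[1,2],D,T.round(3).tolist())
print(bot.get_obs())
E
```

```text
scene 434.9009371134698 272.5410919665675 206.43617866176066 [-0.12846117  0.          0.          0.          0.        ] [[0.557, -0.651, 0.515, 1.272], [0.83, 0.435, -0.348, -0.498], [0.003, 0.622, 0.783, 1.256], [0.0, 0.0, 0.0, 1.0]]
side 499.87072136920744 278.29613517035494 207.16078979736005 [-0.04974992  0.          0.          0.          0.        ] [[-0.977, 0.157, -0.144, 0.333], [-0.213, -0.698, 0.684, 0.912], [0.007, 0.699, 0.715, 1.063], [0.0, 0.0, 0.0, 1.0]]
wrist 347.62451668200924 278.3058020130528 214.17163421029315 [-0.08812005  0.          0.          0.          0.        ] [[0.364, -0.899, -0.244, 0.119], [0.931, 0.351, 0.098, 0.49], [-0.002, -0.262, 0.965, 0.372], [0.0, 0.0, 0.0, 1.0]]
{'clock': 0.1, 'joint_pos': array([1.19800244e+00, 2.41330619e-01, 3.86814094e-03, 1.33517885e+00,
       1.46731845e-05, 1.57081577e+00]), 'joint_vel': array([ 2.32071663e-04, -7.63083423e-04,  4.71732797e-03, -4.45388078e-05,
       -2.98600659e-03, -1.29283844e-03]), 'tau': array([-3.06597522e-04, -3.73137546e+01,  2.53010005e+01,  1.08716244e-02,
        1.96086194e-05, -4.40482722e-06]), 'eef_pos': array([0.181904  , 0.46514367, 0.23050898]), 'tool_rot': array([ 1.85328944e-01,  9.82676107e-01, -9.05162083e-04, -1.78157758e-04]), 'ft_force': array([ 1.22570844, -0.25472027, -0.45392665]), 'ft_torque': array([-0.02702122,  0.0067792 ,  0.00978328]), 'grasp_force': 0.0, 'grip_width': 0.08527470910692214}
```

View pics/s1.png

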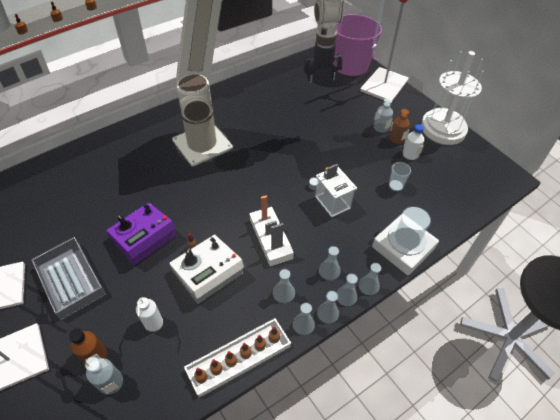

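View pics/d1.png

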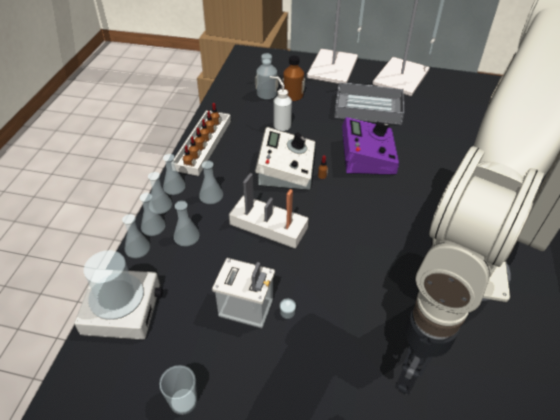

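Scene view: white supply (207,265) and its purple twin (142,232), rack (270,235), cell (337,190). In the side view the rack holds a tall dark plate (249,193), a short dark one (268,208) and a copper strip (290,207). The tall graphite plate fits the description. I'll confirm it in an enlarged crop.

Run:
```python
import cv2,numpy as np
a=cv2.imread('pics/s1.png');b=cv2.imread('pics/d1.png')
f=lambda i,x,y,w,h,s:cv2.resize(i[y:y+h,x:x+w],None,fx=s,fy=s,interpolation=cv2.INTER_CUBIC)
# scene 160..360 x160..310 ; side 205..335 x 120..330
A=f(a,165,160,200,150,4)
cv2.imwrite('pics/c1.png',A)
B=f(b,205,120,130,210,2.85);cv2.imwrite('pics/c2.png',np.hstack([B,f(b,205,250,100,75,4)[:,:].copy() if 0 else cv2.resize(b[170:330,205:315],(412,B.shape[0]),interpolation=cv2.INTER_CUBIC)]))
print(B.shape)
```

```text
(598, 370, 3)
```

View pics/c1.png

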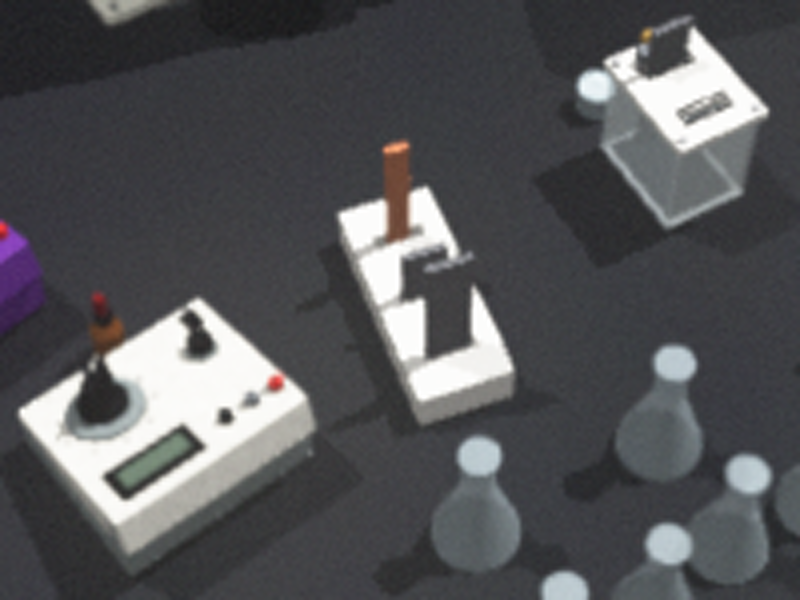

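View pics/c2.png

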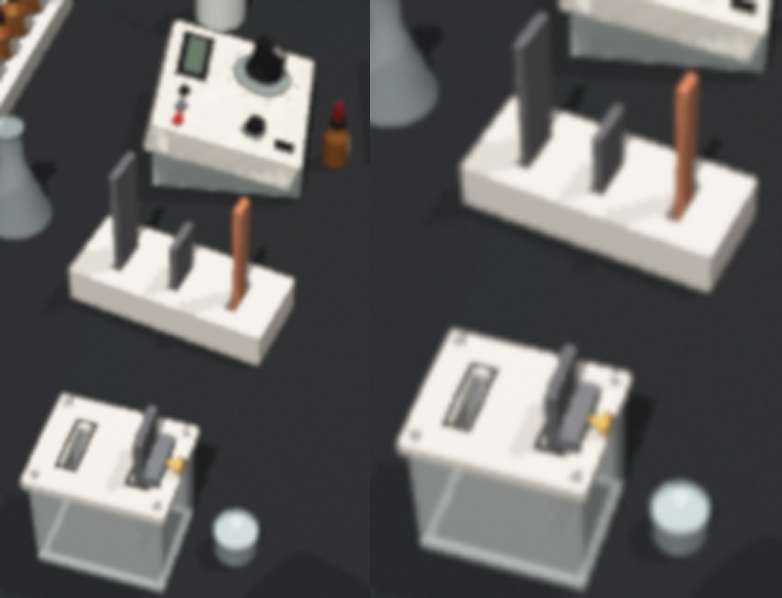

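The crops confirm it: the only tall graphite plate in the rack is the +x (rear) one, with its scene top edge near (277,225). The empty slot is at scene (341,187), and the knob skirt at (191,262).

Run:
```python
from h import *
s=lambda u,v:(165+(u+.5)/4-.5,160+(v+.5)/4-.5)
L=lambda u,v:(205+u/2.85-.3,120+v/2.85-.3)
R=lambda u,v:(205+(u-370)*110/412-.4,170+v*160/598-.4)
print('plate top',tri([('scene',s(448,262)),('side',R(532,28))]), 'ends',at_z('scene',s(425,267),.16),at_z('scene',s(472,257),.16), 'side',at_z('side',R(520,38),.16),at_z('side',R(544,18),.16))
print('slot',tri([('scene',s(705,107)),('side',R(470,397))]))
print('skirt',tri([('scene',s(105,408)),('side',L(262,74))]))
print('bartop',tri([('scene',s(97,365)),('side',L(265,47))]))
for nm,n,m,z,pts in [('rack','scene',s,.04,[(338,212),(430,187),(512,370),(417,400)]),('rack','side',R,.04,[(461,170),(512,100),(757,178),(712,265)]),('lid','scene',s,.12,[(603,62),(692,28),(768,110),(682,148)]),('lid','side',R,.12,[(452,330),(632,373),(577,490),(398,447)]),('sup','scene',s,.075,[(20,410),(198,298),(315,405),(128,528)])]:
    P=np.array([at_z(n,m(*p),z)[:2] for p in pts]);print(nm,n,P.round(3).tolist(),P.mean(0).round(4),[round(float(np.linalg.norm(P[i]-P[i-1])),3) for i in range(4)],np.degrees(np.arctan2(*(P-np.roll(P,1,0)).T[::-1])).round(1))
```

```text
plate top [ 0.61901255 -0.04232472  0.16029587] ends [ 0.61423103 -0.05920213  0.16      ] [ 0.62661093 -0.02340135  0.16      ] side [ 0.62373396 -0.03159181  0.16      ] [ 0.6124028  -0.05601803  0.16      ]
slot [0.58236564 0.25339349 0.12033498]
skirt [ 0.53415622 -0.3123726   0.07199416]
bartop [ 0.52810074 -0.30546005  0.11777507]
rack scene [[0.45, -0.042], [0.471, 0.042], [0.669, -0.01], [0.65, -0.091]] [ 0.56   -0.0252] [0.206, 0.086, 0.204, 0.083] [ 166.2   75.4  -14.5 -103.5]
rack side [[0.668, -0.005], [0.65, -0.086], [0.449, -0.046], [0.466, 0.046]] [ 0.558 -0.023] [0.208, 0.083, 0.205, 0.093] [ -14.2 -102.3  168.6   79.7]
lid scene [[0.492, 0.212], [0.503, 0.305], [0.616, 0.298], [0.608, 0.208]] [0.5549 0.2558] [0.116, 0.093, 0.113, 0.09] [177.9  82.9  -3.6 -95.2]
lid side [[0.607, 0.204], [0.487, 0.212], [0.5, 0.305], [0.614, 0.298]] [0.5523 0.2547] [0.095, 0.12, 0.093, 0.114] [-93.9 176.   82.   -3.2]
sup scene [[0.501, -0.37], [0.485, -0.199], [0.627, -0.172], [0.641, -0.347]] [ 0.5636 -0.272 ] [0.141, 0.172, 0.144, 0.175] [-170.6   95.4   10.7  -85.3]
```

```bash
cat >> h.py <<'E'
from scipy.spatial.transform import Rotation as Ro
def tool(yaw,n=(0,0,1)):
    "tool z=-n, tool x toward heading yaw (deg)"
    z=-np.array(n,float);z/=np.linalg.norm(z);h=np.array([np.cos(np.radians(yaw)),np.sin(np.radians(yaw)),0])
    x=h-z*(h@z);x/=np.linalg.norm(x);return Ro.from_matrix(np.c_[x,np.cross(z,x),z])
def delta(p,R,p0=None,R0=None):
    o=bot.get_obs();p0=o['eef_pos'] if p0 is None else np.array(p0);R0=Ro.from_quat(o['tool_rot']) if R0 is None else R0
    print('shift',((np.array(p)-p0)/.5).round(4),'turn',((R*R0.inv()).as_rotvec()/(np.pi/4)).round(4))
def norm(yaw,t=15):
    y,t=np.radians([yaw,t]);return np.array([-np.sin(t)*np.cos(y),-np.sin(t)*np.sin(y),np.cos(t)])
E
python3 - <<'E'
from h import *
s=lambda u,v:(165+(u+.5)/4-.5,160+(v+.5)/4-.5)
a=[at_z('scene',s(*p),z) for p,z in [((20,410),.054),((198,298),.054),((315,405),.095),((128,528),.095)]]
print(np.round(a,3)); d=a[1]-a[0]; print(np.degrees(np.arctan2(d[1],d[0]))-90, [np.linalg.norm((a[i]-a[i-1])) for i in range(4)])
d=a[2]-a[3]; yaw=np.degrees(np.arctan2(d[1],d[0]))-90; print(yaw)
n=norm(7); g=np.array([.534,-.312,.072])+.023*n; print(g)
delta(g+.13*n,tool(187,n))
E
```

```text
[[ 0.488 -0.368  0.054]
 [ 0.471 -0.193  0.054]
 [ 0.638 -0.178  0.095]
 [ 0.652 -0.35   0.095]]
5.387987338396414 [np.float64(0.17002259989345853), np.float64(0.175114095795394), np.float64(0.17209510661590016), np.float64(0.17251917069928058)]
4.6712105603166805
[ 0.52809153 -0.31272547  0.09421629]
shift [ 0.6256 -1.5639 -0.0214] turn [-0.0398 -0.3344  0.6269]
```

Emit:
step_arm:
  targets: "1 0.3 -0.76 0.1 0 0 0;1 0.3 -0.76 0.1 0 0 0;1 0.3 -0.76 0.1 0 0 0;1 0.3 -0.76 0.1 0 0 0;1 0.3 -0.76 0.1 0 0 0;1 0.3 -0.76 0.1 0 0 0;1 0.3 -0.76 0.1 0 0 0;1 0.3 -0.76 0.1 0 0 0;1 0.3 -0.76 0.1 0 0 0;1 0.3 -0.76 0.1 0 0 0"

```text
clock: 0.93
eef_pos: [0.3321, 0.0834, 0.2816]
tool_rot: [0.186, 0.983, -0.0, 0.0]
ft_force: [1.0, 0.3, 0.0]
grip_width: 0.0855
grasp_force: 0.0
```

Emit:
step_arm:
  targets: "1 0.32 -0.8 -0.1 -0.04 -0.33 0.6;1 0.32 -0.8 -0.1 -0.04 -0.33 0.6;1 0.32 -0.8 -0.1 -0.04 -0.33 0.6;1 0.32 -0.8 -0.1 -0.04 -0.33 0.6;1 0.32 -0.8 -0.1 -0.04 -0.33 0.6;1 0.32 -0.8 -0.1 -0.04 -0.33 0.6;1 0.32 -0.8 -0.1 -0.04 -0.33 0.6;1 0.32 -0.8 -0.1 -0.04 -0.33 0.6;1 0.32 -0.8 -0.1 -0.04 -0.33 0.6;1 0.32 -0.8 -0.1 -0.04 -0.33 0.6"

```text
clock: 1.77
eef_pos: [0.4708, -0.2627, 0.2372]
tool_rot: [-0.05, 0.99, 0.009, 0.128]
ft_force: [0.7, 0.1, -0.3]
grip_width: 0.0855
grasp_force: 0.0
```

Emit:
step_arm:
  targets: "1 0 0 0 0 0 0;1 0 0 0 0 0 0"

```text
clock: 1.93
eef_pos: [0.4706, -0.2622, 0.2355]
tool_rot: [-0.048, 0.991, 0.01, 0.127]
ft_force: [-0.7, 0.4, 0.6]
grip_width: 0.0855
grasp_force: 0.0
```

Run:
```python
from h import *
o=bot.get_obs();print(o['clock'],o['eef_pos'],o['joint_pos'].round(3),o['ft_force'],o['ft_torque'])
R=Ro.from_quat(o['tool_rot']).as_matrix();print(R.round(3))
n=norm(5);T=K('wrist')[2];np.save('w1.npy',T)
snap('wrist','w1.png')
g=np.array([.534,-.312,.072])
print(proj('wrist',np.array([g,g+.023*n,g+.03*n])))
```

```text
1.9333 [ 0.47058102 -0.262166    0.23550644] [-0.603  0.164 -0.111  1.103  0.169 -0.684] [-0.70726386  0.41550003  0.6229631 ] [ 0.0085542   0.28148386 -0.00617795]
[[-0.963 -0.098  0.251]
 [-0.093  0.995  0.031]
 [-0.252  0.007 -0.968]]
[[215.8513425  211.31430187]
 [211.54567032 217.84511864]
 [210.10936171 220.02567713]]
```

View pics/w1.png

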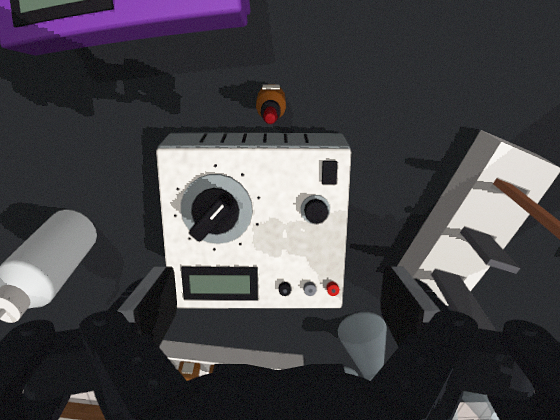

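The wrist view shows the knob skirt centred near (216,209). Its black bar runs from lower-left (195,238) to upper-right, with the white pointer at about (216,211). I'll measure the bar direction numerically.

Run:
```python
from h import *
im=cv2.imread('pics/w1.png');g=cv2.cvtColor(im,cv2.COLOR_BGR2GRAY);T=np.load('w1.npy')
c=g[165:255,170:262]
n,l,st,ce=cv2.connectedComponentsWithStats((c<45).astype(np.uint8))
i=1+np.argmax(st[1:,4]);print('dark',st[i],ce[i]+[170,165])
w=(c>110)&(cv2.morphologyEx((c<45).astype(np.uint8),cv2.MORPH_CLOSE,np.ones((9,9)))>0)
ys,xs=np.nonzero(w);print('white',len(xs),xs.mean()+170,ys.mean()+165)
print(cv2.fitLine(np.c_[xs,ys].astype(np.float32),cv2.DIST_L2,0,.01,.01).ravel())
for y in range(0,90,3):print(y+165,''.join(' .:-=+*#%@'[min(9,v//22)] for v in c[y]))
```

```text
dark [  19   23   50   53 1777] [212.95835678 212.64040518]
white 88 213.63636363636363 215.82954545454544
[ 0.92809826 -0.37233534 43.636364   50.829544  ]
165 @@@@@@@@@@@@@@@@@@@@@@@@@@@@@@@@@@@@@@@@@@@@-  @@@@@@@@@@@@@@@@@@@@@@@@@@@@@@@@@@@@@@@@@@@@@
168 @@@@@@@@@@@@@@@@@@@@@@@@@@@@@@@@@@@@@@@@@@@@@@@@@@@@@@@@@@@@@@@@@@@@@@@@@@@@@@@@@@@@@@@@@@@@
171 @@@@@@@@@@@@@@@@@@@@@@@@@@@@@@@@@@@%@@@@@@@@@@@@@@@@@@@@@@@@@@@@@@@@@@@@@@@@@@@@@@@@@@@@@@@@
174 @@@@@@@@@@@@@@@@@@@@@@@@@@@@@@%######++-------------+#*##@@@@@@@@@@@@@@  :%@@@@@@@@@@@@@@@@@
177 @@@@@@@@@@@@@@@@@@@@@@@@####*===*########################*+=--*@@@@@@@@@@@@@@@@@@@@@@@@@@@@@
180 @@@@@@@@@@@@@@@@@@@@@@##+=======+===++#########################*+=#@@@@@@@@@@@@@@@@@@@@@@@@@
183 @@@@@@@@@@@@@@@@@###*+*+=======+===++=++=###########################*=*@@@@@@@@@@@@@@@@@@@@@
186 @@@@@@@@@@@@@@@###*=======+====+++++==+==+++=+=########################*+@@@@@@@@@@@@@@@@@@@
189 @@@@@@+.:#@@@*#**+===========+=+===-:.              .-####################+*@@@@@@@@@@@@@@@@
192 @@@@@@@@@%@****+===============:.  ...  ...... ........   :+######
[... 1266 characters left out ...]
###%@@@@@@@@@@@@@@@@@
234 @@@@@@@@@@@@@@@@@@@*:............... -****+++---=++*####################@@@@@@@@@@@@@@@@@@@@
237 @@@@@@@@@@@@@@@@@@#*@@%=......... :+###############################*%@@@@@@@@@@@@@@@@@@@@@@@
240 @@@@@@@@@@@@@@@@@@@@@@@@@@*.   -#%#######*#####################@@@@@@@@@@@@@@@@@@@@@@@@@@@@@
243 @@@@@@@@@@@@@@@@@@@@@@@@@@@@@@@@@@@@@@@@@@@@%@%%%%@@@@@@@@@@@@@@@@@@@. +@@@@@@@@@@@@@@@@@@@@
246 @@@@@@@@@@@@@@@@@@@@@@@@@@@@@@@@@@@@@@@@@@@@@@@@@@@@@@@@@@@@@@@@@@@@@@@@@@@@@@@@@@@@@@@@@@@@
249 @@@@@@@@@@@@@@@@@@@@@@@@@@@@@@@@@@@@@@@@@@@. -@@@@@@@@@@@@@@@@@@@@@@@@@@@@@@@@@@@@@@@@@@@@@@
252 @@@@@@@@@@@@@@@@@@@@@@@@@@@@@@@@@@@@@@@@@@@@@@@@@@@@@@@@@@@@@@@@@@@@@@@@@@@@@@@@@@@@@@@@@@@@
```

Run:
```python
from h import *
T=np.load('w1.npy');n=norm(5)
def pl(uv,q):
    o,d=ray('wrist',uv,T);return o+d*((q-o)@n)/(d@n)
s=np.array([.534,-.312,.072]);
c=pl((214.7,212),s);print('skirt',c)
a=pl((194.5,236),s+.03*n);b=pl((221,207.5),s+.03*n);d=b-a;print(d,a+.021*d/np.linalg.norm(d), 'axis top',c+.03*n)
yaw=np.degrees(np.arctan2(d[1],d[0]));print('bar yaw',yaw)
g=c+.023*n;print('g',g)
# tool y perpendicular to bar: tool x along bar
for y in(yaw,yaw+180): delta(g+.05*n,tool(y,n)); 
print(bot.grip_point_offset)
```

```text
skirt [ 0.53438286 -0.31436021  0.07204708]
[-0.02666233  0.02167306 -0.00661083] [ 0.52506976 -0.31390427  0.10063007] axis top [ 0.52664784 -0.31503694  0.10102485]
bar yaw 140.89330900679042
g [ 0.52845268 -0.31487904  0.09426337]
shift [ 0.0905 -0.1104 -0.1875] turn [ 0.2483  0.0194 -0.985 ]
shift [ 0.0905 -0.1104 -0.1875] turn [-0.765  -0.0848  2.8831]
0.0187
```

Run:
```python
from h import *
n=norm(5);g=np.array([.5285,-.3147,.0943])
delta(g+.03*n,tool(141,n)); print((-.0475*n/.5).round(4)); 
z=n*np.pi/4; print(n)
```

```text
shift [ 0.1009 -0.1091 -0.2261] turn [ 0.2477  0.0193 -0.9827]
[ 0.0245  0.0021 -0.0918]
[-0.25783416 -0.02255757  0.96592583]
```

Emit:
step_arm:
  targets: "-0.2 0.1 -0.109 -0.226 0.248 0.019 -0.983;-0.2 0.1 -0.109 -0.226 0.248 0.019 -0.983;-0.2 0.1 -0.109 -0.226 0.248 0.019 -0.983;-0.2 0.1 -0.109 -0.226 0.248 0.019 -0.983;-0.2 0.1 -0.109 -0.226 0.248 0.019 -0.983;-0.2 0.1 -0.109 -0.226 0.248 0.019 -0.983;-0.2 0.1 -0.109 -0.226 0.248 0.019 -0.983;-0.2 0.1 -0.109 -0.226 0.248 0.019 -0.983;-0.2 0.1 -0.109 -0.226 0.248 0.019 -0.983;-0.2 0.1 -0.109 -0.226 0.248 0.019 -0.983"

```text
clock: 2.82
eef_pos: [0.5211, -0.3142, 0.1257]
tool_rot: [0.337, 0.932, 0.054, 0.12]
ft_force: [1.1, 0.5, -0.3]
grip_width: 0.0343
grasp_force: 0.0
```

Run:
```python
from h import *
n=norm(5);g=np.array([.5285,-.3147,.0943])
delta(g-.0177*n,tool(141,n)); T=K('wrist')[2];snap('wrist','w2.png');np.save('w2.npy',T)
print(proj('wrist',np.array([g+.007*n,g-.023*n])),bot.get_obs()['grip_width'])
```

```text
shift [ 0.0239 -0.0003 -0.0969] turn [ 0.0054  0.0022 -0.0041]
[[277.46870817 255.91744354]
 [277.68919391 236.78214905]] 0.03400988568501564
```

View pics/w2.png

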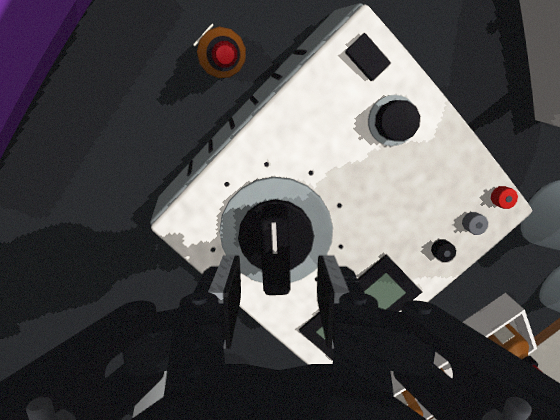

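The bar now lies along the image's vertical, (264–290, 222–294), centred between the fingers at column 278. I'll descend and grip.

Emit:
step_arm:
  targets: "-0.2 0.012 0 -0.048 0 0 0;-0.2 0.024 0 -0.096 0 0 0;-0.2 0.024 0 -0.096 0 0 0;-1 0.024 0 -0.096 0 0 0;-1 0.024 0 -0.096 0 0 0;-1 0.024 0 -0.096 0 0 0;-1 0.024 0 -0.096 0 0 0;-1 0.024 0 -0.096 0 0 0;-1 0.024 0 -0.096 0 0 0"

```text
clock: 3.62
eef_pos: [0.5357, -0.3178, 0.0835]
tool_rot: [0.338, 0.931, 0.052, 0.125]
ft_force: [-8.3, 0.4, 22.7]
grip_width: 0.0134
grasp_force: 67.3
```

Run:
```python
from h import *
o=bot.get_obs();print(o['ft_force'],o['ft_torque'],o['joint_pos'].round(3))
```

```text
[-8.2910446   0.39381138 22.71837546] [0.25569708 0.68200455 0.07492741] [-0.616  0.433 -0.164  0.758  0.166  0.098]
```

Emit:
step_arm:
  targets: "-1 -0.004 0 0.017 0 0 0;-1 -0.004 0 0.017 0 0 0;-1 -0.004 0 0.017 0 0 0"

```text
clock: 3.87
eef_pos: [0.5338, -0.3169, 0.0853]
tool_rot: [0.337, 0.932, 0.053, 0.122]
ft_force: [12.3, -6.1, -12.2]
grip_width: 0.0129
grasp_force: 65.9
```

Emit:
step_arm:
  targets: "-1 0 0 0 -0.026 -0.002 0.097;-1 0 0 0 -0.052 -0.004 0.194;-1 0 0 0 -0.078 -0.006 0.29;-1 0 0 0 -0.104 -0.009 0.387;-1 0 0 0 -0.129 -0.011 0.483;-1 0 0 0 -0.129 -0.011 0.483"

```text
clock: 4.37
eef_pos: [0.5347, -0.3153, 0.0855]
tool_rot: [0.147, 0.98, 0.03, 0.131]
ft_force: [13.9, -1.7, -10.5]
grip_width: 0.0128
grasp_force: 65.9
```

```bash
cat >> h.py <<'E'
def st():
    o=bot.get_obs();R=Ro.from_quat(o['tool_rot']).as_matrix();n=norm(5)
    print('t',o['clock'],'yaw',np.degrees(np.arctan2(R[1,0],R[0,0])).round(2),'F',o['ft_force'].round(1),'M.n',(o['ft_torque']@n).round(3),'M',o['ft_torque'].round(2),o['eef_pos'].round(4),o['grip_width'].round(4),o['joint_pos'].round(2))
E
python3 -c "
from h import *
st()"
```

```text
Traceback (most recent call last):
  File "h.py", line 37, in st
    print('t',o['clock'],'yaw',np.degrees(np.arctan2(R[1,0],R[0,0])).round(2),'F',o['ft_force'].round(1),'M.n',(o['ft_torque']@n).round(3),'M',o['ft_torque'].round(2),o['eef_pos'].round(4),o['grip_width'].round(4),o['joint_pos'].round(2))
                                                                                                                                                                                             ^^^^^^^^^^^^^^^^^^^^^
AttributeError: 'float' object has no attribute 'round'
```

Emit:
step_arm:
  targets: "-1 0.003 0 -0.005 -0.026 -0.002 0.097;-1 0.004 0 -0.008 -0.052 -0.004 0.194;-1 0.004 0 -0.008 -0.078 -0.006 0.29;-1 0.004 0 -0.008 -0.078 -0.006 0.29"

```text
clock: 4.7
eef_pos: [0.535, -0.3143, 0.0854]
tool_rot: [0.031, 0.99, 0.015, 0.134]
ft_force: [-3.9, 5.2, 15.5]
grip_width: 0.0132
grasp_force: 70.5
```

```bash
sed -i "s/o\['grip_width'\].round(4)/o['grip_width']/" h.py; python3 -c "
from h import *
st()"
```

```text
t 4.7 yaw 176.11 F [-3.9  5.2 15.5] M.n 0.057 M [1.21 0.47 0.39] [ 0.535  -0.3143  0.0854] 0.01315340473458996 [-0.61  0.43 -0.16  0.77  0.17 -0.53]
```

Emit:
step_arm:
  targets: "-1 0 0 0.004 -0.026 -0.002 0.097;-1 0 0 0.004 -0.052 -0.004 0.194;-1 0 0 0.004 -0.078 -0.006 0.29;-1 0 0 0.004 -0.078 -0.006 0.29"

```text
clock: 5.03
eef_pos: [0.535, -0.3135, 0.0856]
tool_rot: [-0.083, 0.988, 0.001, 0.134]
ft_force: [2.9, 4.9, 5.8]
grip_width: 0.0131
grasp_force: 94.3
```

```bash
python3 -c "
from h import *
st()"
```

```text
t 5.0333 yaw -170.26 F [2.9 4.9 5.8] M.n -2.357 M [ 1.89 -0.37 -1.95] [ 0.535  -0.3135  0.0856] 0.013070819163082987 [-0.61  0.43 -0.16  0.77  0.17 -0.76]
```

Emit:
step_arm:
  targets: "-1 0 0 0 -0.018 -0.002 0.067;-1 0 0 0 -0.018 -0.002 0.067"

```text
clock: 5.2
eef_pos: [0.536, -0.3135, 0.086]
tool_rot: [-0.11, 0.985, -0.003, 0.135]
ft_force: [5.4, 6.5, 6.4]
grip_width: 0.013
grasp_force: 124.7
```

```bash
python3 -c "
from h import *
st()"
```

```text
t 5.2 yaw -166.97 F [5.4 6.5 6.4] M.n -1.935 M [ 1.77 -0.82 -1.55] [ 0.536  -0.3135  0.086 ] 0.013010599666825462 [-0.61  0.43 -0.16  0.77  0.17 -0.82]
```

Emit:
step_arm:
  targets: "-1 0 0 0 0.018 0.002 -0.067;-1 0 0 0 0.018 0.002 -0.067"

```text
clock: 5.37
eef_pos: [0.5351, -0.3136, 0.0857]
tool_rot: [-0.081, 0.988, 0.001, 0.134]
ft_force: [2.5, 5.5, 5.5]
grip_width: 0.0128
grasp_force: 92.4
```

```bash
python3 -c "
from h import *
st()"
```

```text
t 5.3667 yaw -170.45 F [2.5 5.5 5.5] M.n -2.144 M [ 1.7  -0.42 -1.78] [ 0.5351 -0.3136  0.0857] 0.012820842890656828 [-0.61  0.43 -0.16  0.77  0.17 -0.76]
```

Emit:
step_arm:
  targets: "-1 0 0 0 0.013 0.001 -0.05;-1 0 0 0 0.013 0.001 -0.05"

```text
clock: 5.53
eef_pos: [0.5351, -0.3136, 0.0856]
tool_rot: [-0.062, 0.989, 0.003, 0.134]
ft_force: [1.5, 5.3, 6.7]
grip_width: 0.0131
grasp_force: 73.7
```

```bash
python3 -c "
from h import *
st()"
```

```text
t 5.5333 yaw -172.7 F [1.5 5.3 6.7] M.n -1.202 M [ 1.41 -0.4  -0.88] [ 0.5351 -0.3136  0.0856] 0.013096701808331408 [-0.61  0.43 -0.16  0.77  0.17 -0.72]
```

The moment stays at −1.2 N·m, far above the knob's 0.03 N·m of friction, so the knob is on its stop. I'll release, back off along its axis and check.

Emit:
step_arm:
  targets: "-0.3 0 0 0 0 0 0;-0.2 0 0 0 0 0 0;-0.2 0 0 0 0 0 0;-0.2 -0.02 -0.002 0.075 0 0 0;-0.2 -0.04 -0.003 0.15 0 0 0;-0.2 -0.06 -0.005 0.22 0 0 0;-0.2 -0.06 -0.005 0.22 0 0 0"

```text
clock: 6.12
eef_pos: [0.5053, -0.3207, 0.202]
tool_rot: [-0.063, 0.989, -0.003, 0.136]
ft_force: [2.3, -0.7, 1.7]
grip_width: 0.0343
grasp_force: 0.0
```

Run:
```python
from h import *
st();T=K('wrist')[2];np.save('w3.npy',T);im=snap('wrist','w3.png')
n=norm(5);s=np.array([.5344,-.3144,.072]);q=proj('wrist',np.array([s,s+.03*n]));print(q)
x,y=q[1].astype(int);g=cv2.cvtColor(im,cv2.COLOR_RGB2GRAY)[y-50:y+50,x-50:x+50]
for r in range(0,100,4):print(y-50+r,''.join(' .:-=+*#%@'[min(9,v//22)] for v in g[r]))
print(x-50)
```

```text
t 6.1167 yaw -172.5 F [ 2.3 -0.7  1.7] M.n -0.01 M [-0.09  0.2  -0.03] [ 0.5053 -0.3207  0.202 ] 0.034284622386037016 [-0.65  0.29 -0.05  1.02  0.17 -0.76]
[[283.36786958 201.41349672]
 [283.50445034 211.2137358 ]]
161 @@@@@@@@@@@@@@@##############*=-====+==+=++=+###############################++@@@@@@@@@@@@@@@@@@@@@@
165 @@@@@@@@@@@@@@@%########*=====+=====+++=+++==+=+==+##############################**@@@@@@@@@@@@@@@@@
169 @@@@@@@@+  =@@@@######======+==+=+=+++=++====++==++========+##########################%@@@@@@@@@@@@@
173 @@@@@@@@@@@@@*****====================++=.. ....        .     .   .-+###################*#@@@@@@@@@@
177 @@@@@@@@@@@@@*##+==================:   .. . .. .           ..   .... .  -###################@@@@@@@@
181 @@@@@@@@@@@*##*+*===============. .........     ... ......... ..............=################@@@@@@@
185 @@@@@@@@@@@##=*##============. ... .... ....   ......=@@@-...... .............-*##############%@@@@@
189 @@@@@@@@@@@##+####==========. .. .. .   .... . ......+@@@ ....... ... ..........-##############%@@@@
193 @@@@@@@@@###**####=========.  ..  . .  . 
[... 1043 characters left out ...]
@@@@@##**+=  .  ............=***#%@@@@@@@@@@@@@@@@@@@@@@@@@@@@@@@@
237 @@@@@@@@@@@@@@@@@@@@@@@@@@@@@@@@@@@@@@@@@@@@@@@@@@@@@@@@@@@@@@@@@@@@@@@@@@@*..+@@@@@@@@@@@@@@@@@@@@@
241 @@@@@@@@@@@@@@@@@@@@@@@@@@@@@@@@@@@@@@@@@@@@@. .*@@@@@@@@@@@@@@@@@@@@@@@@@@@@@@@@@@@@@@@@@@@@@@@@@@@
245 @@@@@@@@@@@@@@@@@@@@@@@@@@@@@@@@@@@@@@@@@@@@@@@@@@@@@@@@@@@@@@@@@@@@@@@@@@@@@@@@@@@@@@@@@@@@@@@@@@@@
249 @@@@@@@@@@@@@@@@@@@@@@@@@@@@@@@@@@@@@@@@@@@@@@@@@@@@@@@@@@@@@@@@@@@@@@@@@@@@@@@@@@@@@@@@@@@@@@@@@@@@
253 @@@@@@@@@@@@@@@@@@@@@@@@@@@@@@@@@@@@@@@@@@@@@@@@@@@@@@@@@@@@@@@@@@@@@@@@@@@@@@@@@@@@@@@@@@@@@@@@@@@@
257 -  . .+@@@@@@@@@@@@@@@@@@@@@@@@@@@@@@@@@@@@@@@@@@@@@@@@@@@@@@@@@@@@@@@@@@@@@@@@@@@@@%.    :---------
233
```

The bar's pointer is parallel to the tool, so the knob is at the stop after about 0.8 rad of travel. Next is the plate.

Run:
```python
from h import *
delta([.619,-.042,.25],tool(256))
```

```text
shift [0.2286 0.5559 0.1026] turn [-0.2213  0.2917  1.5169]
```

Emit:
step_arm:
  targets: "0 0 0 0.08 0 0 0;0 0 0.05 0.1 -0.11 0.146 0.76;0 0.12 0.28 0.1 -0.11 0.146 0.76;0 0.12 0.28 0.1 -0.11 0.146 0.76;0 0.12 0.28 0.1 -0.11 0.146 0.76;0 0.12 0.28 0.1 -0.11 0.146 0.76;0 0.12 0.28 0.1 -0.11 0.146 0.76;0 0.12 0.28 0.1 -0.11 0.146 0.76"

```text
clock: 6.83
eef_pos: [0.5629, -0.1769, 0.2416]
tool_rot: [-0.356, 0.932, 0.002, 0.065]
ft_force: [-0.2, -0.1, 0.4]
grip_width: 0.0429
grasp_force: 0.0
```

Run:
```python
from h import *
delta([.619,-.042,.25],tool(256))
```

```text
shift [0.1121 0.2699 0.0169] turn [-0.1084  0.1292  0.7589]
```

Emit:
step_arm:
  targets: "0 0.112 0.27 0.017 -0.108 0.129 0.759;0 0.112 0.27 0.017 -0.108 0.129 0.759;0 0.112 0.27 0.017 -0.108 0.129 0.759;0 0.112 0.27 0.017 -0.108 0.129 0.759;0 0.112 0.27 0.017 -0.108 0.129 0.759;0 0.112 0.27 0.017 -0.108 0.129 0.759;0 0.112 0.27 0.017 -0.108 0.129 0.759;0 0.112 0.27 0.017 -0.108 0.129 0.759"

```text
clock: 7.5
eef_pos: [0.6183, -0.0445, 0.2514]
tool_rot: [-0.614, 0.79, -0.0, 0.001]
ft_force: [-1.2, 0.1, -0.1]
grip_width: 0.0426
grasp_force: 0.0
```

Run:
```python
from h import *
st();T=K('wrist')[2];np.save('w4.npy',T);im=snap('wrist','w4.png')
y=np.radians(76);w=np.array([np.cos(y),np.sin(y),0])*.02
c=np.array([.619,-.042,.16]);print(proj('wrist',np.array([c,c+w,c-w])))
```

```text
t 7.5 yaw -104.28 F [-1.2  0.1 -0.1] M.n -0.005 M [-0.04  0.05 -0.01] [ 0.6183 -0.0445  0.2514] 0.042621674837570504 [-0.07  0.48  0.41  1.49  0.   -1.39]
[[276.46238561 221.83628388]
 [276.63567607 248.66187903]
 [276.28336005 193.79364152]]
```

View pics/w4.png

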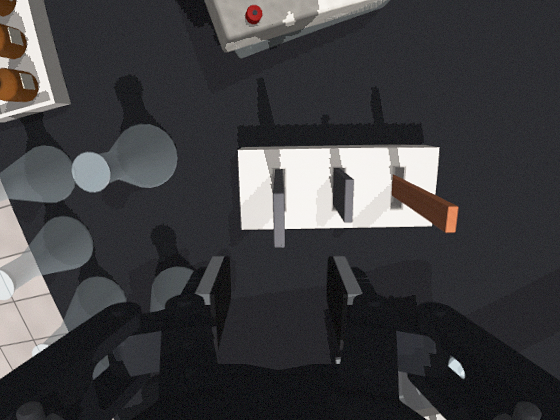

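The plate's top edge shows at (274–285, 191–247), centred near (279.5,219), about 3 px from the prediction. The rack is parallel to the tool.

Run:
```python
from h import *
T=np.load('w4.npy')
p=at_z('wrist',(279.7,219),.16,T);a=at_z('wrist',(280,191),.16,T);b=at_z('wrist',(279.3,247),.16,T);print(p,a,b,np.linalg.norm(a-b),np.degrees(np.arctan2(*(a-b)[1::-1])))
im=cv2.imread('pics/w4.png',0)
for y in range(186,254,6):print(y,im[y,266:294])
delta([p[0],p[1],.126],tool(256))
```

```text
[ 0.61626932 -0.04346348  0.16      ] [ 0.61118745 -0.06266009  0.16      ] [ 0.62165243 -0.02340273  0.16      ] 0.040628267770097364 -104.92644119253146
186 [225 226 227 227 225 114 105  81  49  49  48  49  53  47  52  48  47  61
 130 193 232 248 245 245 244 245 245 244]
192 [227 225 225 226 227 225 134  44  49  57  52  48  49  52  51  57  52  61
 103 173 222 247 245 245 244 245 245 244]
198 [226 225 226 226 227 229 191  85 118 123 126 126 126 128 126 131 131 117
 104 175 222 248 245 245 243 244 245 245]
204 [228 226 226 226 227 228 199 100 120 124 125 126 127 123 127 127 128 117
  91 154 226 248 244 245 244 245 245 244]
210 [225 227 228 227 228 231 212  86 113 123 128 127 125 128 127 128 129 123
 103 154 208 249 245 245 245 245 243 244]
216 [226 227 226 227 228 229 225 123 110 125 126 130 128 130 131 131 127 122
 149 252 247 244 245 246 245 244 245 244]
222 [226 227 236 246 245 247 246 160  97 124 130 127 129 131 133 128 129 128
 149 253 246 246 245 245 244 245 244 245]
228 [239 239 239 240 239 241 240 176 103 134 127 126 128 128 129 131 133 128
 142 241 239 236 237 238 237 238 236 238]
234 [ 45  51  45  46  47  44  46  56 105 131 131 130 129 132 128 129 134 136
 107  35  43  46  41  42  46  45  47  45]
240 [ 45  43  44  48  47  46  40  53  99 129 133 135 127 133 130 132 137 137
 111  37  48  44  39  50  43  51  45  44]
246 [ 43  50  49  43  41  46  43  47  75 126 121 123 123 127 123 129 134 132
  98  37  47  47  44  40  47  48  51  49]
252 [45 42 49 45 40 43 49 42 46 43 45 48 47 46 45 45 44 43 43 42 39 44 46 43
 49 41 46 41]
shift [-0.004   0.0022 -0.2514] turn [-0.0017  0.0029  0.0058]
```

Emit:
step_arm:
  targets: "0 -0.003 0.005 -0.08 0 0.002 0.005;0 -0.003 0.005 -0.16 0 0.002 0.005;0 -0.003 0.005 -0.22 0 0.002 0.005;0 -0.003 0.005 -0.25 0 0.002 0.005;0 -0.003 0.005 -0.25 0 0.002 0.005;-1 -0.003 0.005 -0.25 0 0.002 0.005;-1 -0.003 0.005 -0.25 0 0.002 0.005;-1 -0.003 0.005 -0.25 0 0.002 0.005;-1 -0.003 0.005 -0.25 0 0.002 0.005;-1 -0.003 0.005 -0.25 0 0.002 0.005"

```text
clock: 8.38
eef_pos: [0.6191, -0.0405, 0.1295]
tool_rot: [-0.617, 0.787, -0.002, 0.003]
ft_force: [-0.1, -0.6, 6.3]
grip_width: 0.007
grasp_force: 59.9
```

```bash
python3 -c "
from h import *
st()"
```

```text
t 8.3833 yaw -103.75 F [-0.1 -0.6  6.3] M.n 0.002 M [-0.18  0.11 -0.04] [ 0.6191 -0.0405  0.1295] 0.0069878191661885865 [-0.07  0.53  0.17  1.2   0.   -1.4 ]
```

Emit:
step_arm:
  targets: "-1 0 0 0.04 0 0 0;-1 0 0 0.1 0 0 0;-1 0 0 0.16 0 0 0;-1 0 0 0.22 0 0 0;-1 0 0 0.28 0 0 0;-1 0 0 0.32 0 0 0;-1 0 0 0.32 0 0 0"

```text
clock: 8.97
eef_pos: [0.6197, -0.0401, 0.2932]
tool_rot: [-0.618, 0.786, -0.003, 0.005]
ft_force: [-0.3, -0.2, -0.6]
grip_width: 0.0074
grasp_force: 59.2
```

Run:
```python
from h import *
st()
delta([.583,.253,.295],tool(265.5))
```

```text
t 8.9667 yaw -103.72 F [-0.3 -0.2 -0.6] M.n 0.01 M [-0.02 -0.02  0.01] [ 0.6197 -0.0401  0.2932] 0.0074198463984855145 [-0.07  0.47  0.5   1.59  0.   -1.4 ]
shift [-0.0733  0.5862  0.0037] turn [-0.0022  0.0146  0.2048]
```

Emit:
step_arm:
  targets: "-1 -0.007 0.05 0 0 0.01 0.02;-1 -0.014 0.11 0 0 0.015 0.04;-1 -0.022 0.18 0 0 0.015 0.06;-1 -0.03 0.25 0 -0.002 0.015 0.09;-1 -0.04 0.32 0 -0.002 0.015 0.12;-1 -0.05 0.39 0 -0.002 0.015 0.15;-1 -0.058 0.46 0 -0.002 0.015 0.18;-1 -0.066 0.52 0 -0.002 0.015 0.205;-1 -0.073 0.57 0 -0.002 0.015 0.205;-1 -0.073 0.586 0 -0.002 0.015 0.205"

```text
clock: 9.8
eef_pos: [0.5794, 0.257, 0.2853]
tool_rot: [-0.681, 0.733, 0.004, -0.005]
ft_force: [0.4, -0.3, -0.4]
grip_width: 0.007
grasp_force: 59.1
```

Emit:
step_arm:
  targets: "-1 0 0 0 0 0 0;-1 0 0 0 0 0 0;-1 0 0 0 0 0 0"

```text
clock: 10.05
eef_pos: [0.5812, 0.2515, 0.2864]
tool_rot: [-0.678, 0.735, 0.003, -0.005]
ft_force: [0.0, -0.7, -1.7]
grip_width: 0.0071
grasp_force: 59.1
```

Run:
```python
from h import *
st();T=K('wrist')[2];np.save('w5.npy',T);im=snap('wrist','w5.png')
a=snap('scene','s5.png');b=snap('side','d5.png')
z=lambda i,x,y,w,h,W,H:cv2.resize(i[y:y+h,x:x+w,::-1],(W,H),interpolation=cv2.INTER_CUBIC)
# scene crop 300..380 x 130..220 ; side 200..300 x 190..300
w=z(im,180,120,200,150,400,300)
A=z(a,296,130,80,60,400,300);B=z(b,205,205,80,60,400,300);C=z(b,205,255,80,60,400,300)
cv2.imwrite('pics/m5.png',np.vstack([np.hstack([w,A]),np.hstack([B,C])]))
```

```text
t 10.05 yaw -94.58 F [ 0.  -0.7 -1.7] M.n 0.031 M [-0.02  0.02  0.03] [0.5812 0.2515 0.2864] 0.007109691277341558 [ 0.41  0.52  0.56  1.62  0.   -1.08]
```

View pics/m5.png

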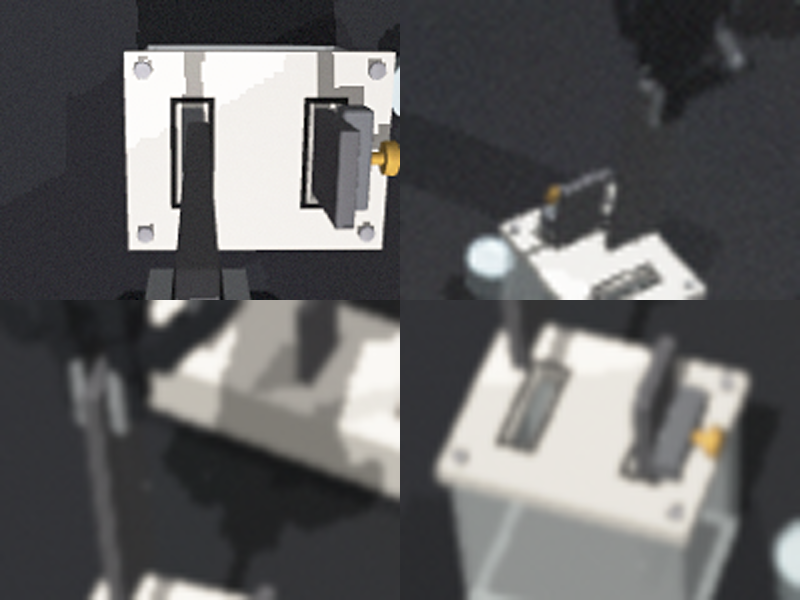

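The wrist crop shows the empty slot's dark edging at crop x 171–214, y 98–207. The plate hangs in front of it, its lower end near crop (197,122). The tool is nearly aligned with the lid, so I'll measure the edges numerically.

Run:
```python
import cv2,numpy as np
im=cv2.imread('pics/w5.png',0)
print('cols 255..300')
for y in list(range(164,230,3)):print(y,' '.join('%3d'%v for v in im[y,258:296]))
for x in (267,270,274,279,284): print('col',x,im[160:230,x])
print('lid cols row150',im[150,236:250],im[150,370:385],'row 235',im[235,238:252],im[235,362:378])
print('lid rows col250',im[140:152,250],im[238:250,250],'col 360',im[140:152,352],im[238:250,352])
```

```text
cols 255..300
164 251 252 252 252 251 252 252 252 252 252 252 251 252 253 254 175 178 179 177 177 179 180 179 209 255 252 252 252 252 252 252 252 252 252 252 252 252 252
167 252 252 251 252 252 252 253 253 254 254 254 255 254 166 173 174 176 176 178 177 172 177 174 204 255 254 254 254 254 252 253 252 252 252 252 252 251 252
170 251 251 252 252 252 254 255  88  30  36  31  35  29  14  20  10  14  18  14  20  19  15  19  21  31  25  39  34  47 171 255 253 252 252 252 252 251 238
173 251 252 252 252 252 254 255  86  26  78 196 249 237 120 124 128 127 132 131 128 114 128 124 158 246 229  92  18  49 173 255 253 238 239 240 240 239 240
176 252 251 251 252 252 254 255  86  29  75 193 248 204  63  75  72  73  73  71  73  72  70  70  90 165 232  81  23  68 183 246 239 241 239 241 241 241 240
179 252 252 252 252 252 254 255  91  27  79 196 248 203  64  68  79  70  76  72  75  77  79  74  95 151 218  78  21  65 183 248 242 240 242 240 240 239 241
182 251 251 252 252 252 254 255  82  26  73 195 249 200  63  71  65  54  53  53  52  53  58  44  51  46  43  38  26  70 179 247 241 242 240 240 239 24
[... 3602 characters left out ...]
3  78  84  75  38  38  43  41  42  44  43  44  54  48  48  45  46  45
  51  46  45  50  49  52  54  50  51  46  47  51  48  51  44  54  50  51
  48  51  51  51  48  53  50  48  49  52  48  48  53  50  48  48]
lid cols row150 [ 48  48  52  50  42  58 243 254 252 252 254 254 255 173] [136 249 242 240 239 237 240 199  68  73  77  67  75  88 147] row 235 [ 43  45  43  44  43  82 209 248 243 245 230 111 164 183] [183 176 177 174 149 223 239 241 251 141  54  44  42  46  46  46]
lid rows col250 [ 33  33  30  31  25 111 255 255 173 176 178 158] [183 183 204 235 244 246 226  71  39  47  44  41] col 360 [ 46  43  48  41  56  92 239 241 238 238 238 239] [240 239 241 241 240 246 207  24  41  42  46  45]
```

Run:
```python
from h import *
T=np.load('w5.npy');A=lambda u,v,z=.12:at_z('wrist',(u,v),z,T)[:2]
TL,TR,BL=A(264.4,168),A(286.8,168.2),A(264.9,223.6)
print('edging',np.linalg.norm(TL-TR),np.linalg.norm(TL-BL),'centre',(TR+BL)/2)
an=lambda d:np.degrees(np.arctan2(d[1],d[0])).round(2)
print('yaw x',an(TL-TR),'y',an(TL-BL))
L=[A(241.3,150),A(377.3,150),A(370.5,235),A(243.5,235)]
print('lid left edge',an(L[0]-L[3]),'right',an(L[1]-L[2]),'width',np.linalg.norm(L[0]-L[1]))
a,b,c,d=A(250,145),A(352,145.2),A(250,244.7),A(352,244.3);print('top/bot',an(a-b),an(c-d),(a+b+c+d)/4)
z=.2864+.0305-.15
q=A(279,181.7,z);print('plate bottom front edge',q)
R=Ro.from_quat(bot.get_obs()['tool_rot']).as_matrix();tx=R[:,0];print(R.round(3))
print('plate bottom centre',q-.02*tx[:2],'dir below tcp', bot.get_obs()['eef_pos']+R[:,2]*.12)
```

```text
edging 0.019867244882179707 0.051402249046046386 centre [0.58032434 0.25198576]
yaw x -5.2 y -94.65
lid left edge -94.61 right -95.21 width 0.1200807501757698
top/bot -4.61 -4.66 [0.55718893 0.25399873]
plate bottom front edge [0.57621323 0.2307427 ]
[[-0.081 -0.997 -0.011]
 [-0.997  0.081 -0.001]
 [ 0.002  0.011 -1.   ]]
plate bottom centre [0.57782661 0.25067748] dir below tcp [0.58012278 0.25116027 0.16699852]
```

Run:
```python
from h import *
p=bot.get_obs()['eef_pos'];delta(p+[.0012,.0012,-.038],tool(265.3))
```

```text
shift [ 0.0024  0.0024 -0.076 ] turn [ 0.0015 -0.0138 -0.0016]
```

Emit:
step_arm:
  targets: "-1 0.002 0.002 -0.02 0.002 -0.014 -0.002;-1 0.002 0.002 -0.04 0.002 -0.014 -0.002;-1 0.002 0.002 -0.06 0.002 -0.014 -0.002;-1 0.002 0.002 -0.076 0.002 -0.014 -0.002;-1 0.002 0.002 -0.076 0.002 -0.014 -0.002;-1 0.002 0.002 -0.076 0.002 -0.014 -0.002"

```text
clock: 10.7
eef_pos: [0.5819, 0.2531, 0.2486]
tool_rot: [-0.678, 0.735, 0.0, -0.0]
ft_force: [-0.3, 0.4, -0.1]
grip_width: 0.0071
grasp_force: 59.1
```

Run:
```python
from h import *
st();T=K('wrist')[2];np.save('w6.npy',T);im=snap('wrist','w6.png');snap('side','d6.png')
g=cv2.cvtColor(im,cv2.COLOR_RGB2GRAY)
p=bot.get_obs()['eef_pos'];R=Ro.from_quat(bot.get_obs()['tool_rot']).as_matrix();print(R[:,2])
b=p+R[:,2]*.12
print('pred bottom front edge mid',proj('wrist',b+.02*R[:,0]),'slot',proj('wrist',np.array([.5803,.252,.12])))
for y in range(150,256,4):print(y,' '.join('%3d'%v for v in g[y,256:300]))
```

```text
t 10.7 yaw -94.65 F [-0.3  0.4 -0.1] M.n -0.012 M [-0.01  0.04 -0.01] [0.5819 0.2531 0.2486] 0.007146375613456536 [ 0.41  0.52  0.46  1.51  0.   -1.08]
[ 0.00112546  0.00102678 -0.99999884]
pred bottom front edge mid [[276.47268544 182.67432486]] slot [[279.21778839 202.77412454]]
150 252 252 252 252 251 252 252 252 252 252 252 252 252 253 254 176 177 183 181 182 183 179 183 180 182 178 179 213 255 252 252 252 252 252 252 252 252 251 252 251 252 252 252 252
154 255 253 252 251 251 251 252 252 251 251 251 251 252 252 253 255 172 182 180 183 180 181 181 181 182 181 181 213 255 253 252 252 252 252 252 252 252 252 252 252 252 252 252 252
158 255 253 252 252 251 251 252 251 252 251 252 252 252 251 253 254 175 178 177 186 182 181 181 183 182 181 180 173 211 255 252 252 252 252 252 252 252 252 252 252 252 252 252 252
162 251 251 252 252 252 252 252 252 252 252 252 252 252 252 253 254 176 181 178 180 181 179 181 179 180 179 180 178 212 255 252 252 252 252 252 252 252 252 252 251 251 252 252 252
166 252 252 251 252 252 251 252 252 252 252 252 252 251 252 253 253 211 176 181 180 179 184 179 17
[... 3341 characters left out ...]
 243 242 243 241 242 242 244 244 200  34  53  49  54  52  50  52  52  48  50  47  51  54  50  52  52  54  51  43 109 229 247 242 242 243 243 243 244 243 241 243
246 157 252 244 242 242 243 242 242 243 243 245 245  87  42  53  52  49  55  52  52  49  50  50  53  52  49  56  47  55  51  56  49  80 188 250 245 242 243 242 243 242 243 243 243
250 187 238 244 244 242 242 243 242 242 244 247 249  34  41  55  50  53  51  54  53  49  53  47  48  48  55  53  53  54  53  49  48  40 133 253 244 244 245 243 242 242 244 243 242
254 182 182 180 183 185 179 184 185 183 184 180 114  42  50  54  57  57  56  60  53  57  60  53  57  61  56  57  56  60  57  60  58  48  62 139 189 186 185 184 183 187 182 181 183
```

Run:
```python
from h import *
T=np.load('w6.npy');A=lambda u,v,z=.12:at_z('wrist',(u,v),z,T)[:2]
g=cv2.imread('pics/w6.png',0)
for x in(268,271,275,279,282,288):print(x,g[168:190,x],g[228:242,x])
TL,TR,BL,BR=A(265.8,172.4),A(290.8,172.4),A(266,236),A(290.4,236)
print(np.linalg.norm(TL-TR),np.linalg.norm(TL-BL),'c',(TL+TR+BL+BR)/4)
q=A(278.3,182,.1286);R=Ro.from_quat(bot.get_obs()['tool_rot']).as_matrix()
print('plate c',q-.02*R[:2,0])
```

```text
268 [252 252 253 254 212  26  35  38  33  34  37  29  29  34  28  29  27  27
  22  23  24  22] [ 38  31  34  31  36  33  24 156 250 246 246 236 195 198]
271 [253 253 254 255 215  23  35  98 208 249 232 155 161 157 161 151 117 149
 203 201 202 201] [55 55 46 49 47 50 49 54 48 50 49 47 49 49]
275 [179 180 180 179 125  22  21  60 118 136 111  75  71  60  53  56  54  53
  56  55  59  56] [50 50 50 53 50 50 50 50 47 52 49 53 54 49]
279 [178 180 178 176 123  17  17  57 120 138 114  66  69  55  57  54  55  53
  55  45  53  52] [50 47 52 54 51 52 50 53 49 47 54 50 51 54]
282 [212 207 211 202 141  10  16  66 138 167 130  68  69  60  52  52  50  49
  49  52  51  55] [49 51 49 52 50 52 50 52 53 52 53 52 51 48]
288 [252 252 253 254 214  20  31  28  26  20  20  21  18  17  22  18  14  19
  21  19  16  18] [ 35  40  35  35  39  35  31  94 157 147 129 132 123 103]
0.01950105808037437 0.0522864230480579 c [0.58044115 0.25280709]
plate c [0.58039263 0.25274888]
```

Emit:
step_arm:
  targets: "-1 0 0.0012 0 0 0 0;-1 0 0.0012 -0.008 0 0 0;-1 0 0.0012 -0.016 0 0 0;-1 0 0.0012 -0.024 0 0 0;-1 0 0.0012 -0.024 0 0 0;-1 0 0.0012 -0.024 0 0 0"

```text
clock: 11.3
eef_pos: [0.5816, 0.2544, 0.2362]
tool_rot: [-0.678, 0.735, 0.0, -0.0]
ft_force: [0.1, -0.4, -0.9]
grip_width: 0.0069
grasp_force: 59.1
```

```bash
python3 -c "
from h import *
st()"
```

```text
t 11.3 yaw -94.58 F [ 0.1 -0.4 -0.9] M.n 0.002 M [-0.01 -0.03 -0.  ] [0.5816 0.2544 0.2362] 0.006900220626869766 [ 0.41  0.52  0.43  1.48  0.   -1.08]
```

Bottom is at about 0.116 with no contact force, so it has entered the slot. I'll lower further, checking as it passes through.

Emit:
step_arm:
  targets: "-1 0 -0.0006 -0.01 0 0 0;-1 0 -0.0006 -0.02 0 0 0;-1 0 -0.0006 -0.03 0 0 0;-1 0 -0.0006 -0.04 0 0 0;-1 0 -0.0006 -0.04 0 0 0"

```text
clock: 11.72
eef_pos: [0.5813, 0.2539, 0.2151]
tool_rot: [-0.678, 0.735, 0.001, -0.001]
ft_force: [-0.2, 0.5, -2.2]
grip_width: 0.007
grasp_force: 59.1
```

```bash
python3 -c "
from h import *
st()"
```

```text
t 11.7167 yaw -94.59 F [-0.2  0.5 -2.2] M.n 0.021 M [-0.01  0.01  0.02] [0.5813 0.2539 0.2151] 0.006976830330472533 [ 0.41  0.52  0.38  1.43  0.   -1.08]
```

Emit:
step_arm:
  targets: "-1 0 0 -0.016 0 0 0;-1 0 0 -0.032 0 0 0;-1 0 0 -0.048 0 0 0;-1 0 0 -0.064 0 0 0;-1 0 0 -0.08 0 0 0;-1 0 0 -0.096 0 0 0;-1 0 0 -0.112 0 0 0;-1 0 0 -0.126 0 0 0;-1 0 0 -0.14 0 0 0;-1 0 0 -0.14 0 0 0"

```text
clock: 12.55
eef_pos: [0.5811, 0.2538, 0.1448]
tool_rot: [-0.678, 0.735, 0.001, -0.001]
ft_force: [-0.1, -0.0, -1.9]
grip_width: 0.007
grasp_force: 59.1
```

Run:
```python
from h import *
st();im=snap('wrist','w7.png')
a=snap('scene','s7.png');b=snap('side','d7.png')
z=lambda i,x,y,w,h,W,H:cv2.resize(i[y:y+h,x:x+w,::-1],(W,H),interpolation=cv2.INTER_CUBIC)
cv2.imwrite('pics/m7.png',np.vstack([np.hstack([z(im,180,120,200,150,400,300),z(a,305,150,60,45,400,300)]),np.hstack([z(b,210,245,80,60,400,300),z(im,80,200,200,150,400,300)])]))
```

```text
t 12.55 yaw -94.59 F [-0.1 -0.  -1.9] M.n 0.002 M [0.01 0.05 0.01] [0.5811 0.2538 0.1448] 0.006981364738339821 [ 0.41  0.55  0.25  1.27  0.   -1.08]
```

View pics/m7.png

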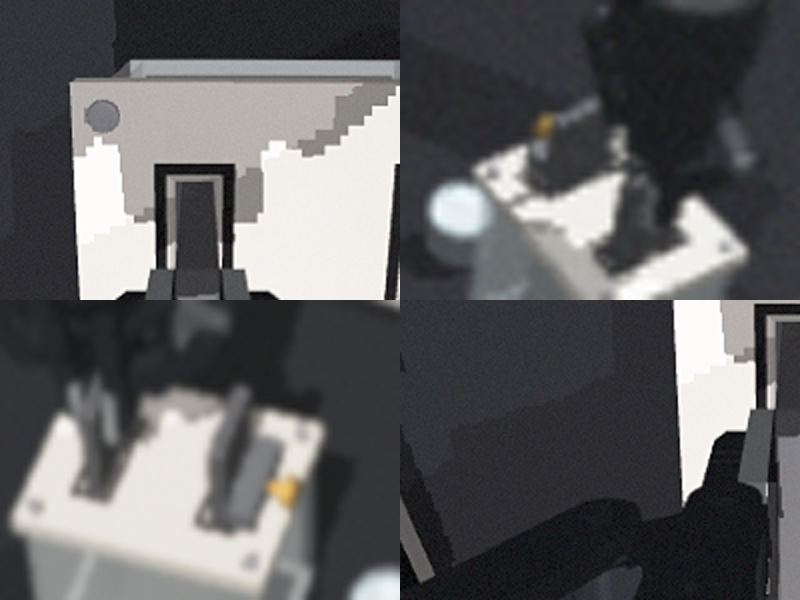

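The plate is in the slot with no side load: wrist crop, plate centred in the dark-edged slot at crop x 177–217. I'll check the height numerically in the side pictures.

Run:
```python
from h import *
d5=cv2.imread('pics/d5.png',0);d6=cv2.imread('pics/d6.png',0);d7=cv2.imread('pics/d7.png',0)
tx=np.array([-.081,-.997,0])
def show(im,c,w=9,h=9):
    x,y=np.round(c).astype(int)
    print('centre',c.round(1))
    for r in range(y-h,y+h+1):print(r,' '.join('%3d'%v for v in im[r,x-w:x+w+1]))
b=np.array([.5775,.2510,.1669])-.02*tx
print('d5 bottom; px per 10mm z',proj('side',b+[0,0,.01])-proj('side',b));show(d5,proj('side',b)[0])
t=np.array([.5808,.2535,.1448+.0305])
print('d7 top');show(d7,proj('side',t)[0])
f=np.array([.5803,.252,.17])-.06*np.array([np.cos(np.radians(-4.7)),np.sin(np.radians(-4.7)),0])
print('fixed top');show(d7,proj('side',f)[0])
```

```text
d5 bottom; px per 10mm z [[-0.28929889 -2.74114996]]
centre [228.8 270. ]
261  52  50  52  65 108 146 125  95  82  64  54  56  88 158 220 221 170 140 131
262  51  52  56  86 152 197 160 106  84  69  57  67 121 198 233 221 179 162 167
263  51  52  65 118 194 225 180 113  85  72  61  88 161 226 234 201 171 169 189
264  52  55  86 159 226 233 186 115  88  77  70 119 199 238 233 191 167 172 205
265  53  65 119 200 239 239 199 123  90  82  80 142 219 236 220 180 167 176 214
266  55  85 159 229 245 243 220 139  92  83  82 135 195 205 175 156 161 183 224
267  65 118 199 241 247 246 231 157 103  89  82 112 143 141 127 124 137 173 223
268  85 158 228 245 248 247 238 194 147 124  94 113 145 131 120 116 116 138 181
269 118 199 240 247 247 247 244 232 212 180 123 128 161 146 136 134 128 128 140
270 155 226 244 246 247 247 246 242 232 200 140 146 161 141 132 133 133 131 148
271 189 233 241 241 241 242 241 238 222 170 134 153 150 136 133 131 122 126 174
272 211 230 233 234 234 234 233 227 195 140 135 148 139 137 139 136 119 143 202
273 221 230 231 231 230 230 228 215 164 129 144 138 136 140 145 14
[... 2892 characters left out ...]
 229 218 176 130 112 100  72  56  70 104 146 192 222 229 230
271 231 231 232 230 225 198 149 117 107  92  64  54  70 105 149 188 205 215 220
272 231 231 231 230 219 174 129 111 100  76  57  53  69 100 133 154 163 176 191
273 231 231 231 229 214 160 120 107  92  65  53  55  70 101 123 131 133 140 151
274 231 231 231 226 203 151 117 104  81  59  52  56  78 108 124 127 128 127 128
275 231 232 230 221 186 135 115 104  74  56  53  65  91 119 127 128 127 122 118
276 231 231 230 219 172 123 107  95  67  53  57  80 110 125 128 127 125 116 111
277 231 231 230 217 165 112  93  83  62  53  61  90 122 129 128 127 123 112 120
278 231 231 230 216 163 108  89  79  60  55  68  97 123 128 128 127 119 109 140
```

Run:
```python
from h import *
tx=np.array([-.081,-.997,0]);x=np.array([.997,-.081,0])
t=np.array([.5804,.2533,.1753]);s=np.array([.5804,.2528,.17]);f=s-.06*x
for n in('side','scene'):
    print(n,'loose far/near',proj(n,np.array([t+.02*tx,t-.02*tx])).round(1).tolist(),'fixed far/near',proj(n,np.array([f+.02*tx,f-.02*tx])).round(1).tolist(), 'per 10mm',proj(n,t+[0,0,.01])-proj(n,t))
```

```text
side loose far/near [[233.3, 254.8], [227.0, 268.2]] fixed far/near [[258.5, 262.3], [252.7, 276.0]] per 10mm [[-0.27816051 -2.78217484]]
scene loose far/near [[337.3, 177.3], [347.0, 173.1]] fixed far/near [[327.1, 167.1], [336.7, 163.1]] per 10mm [[ 0.37360794 -2.01370826]]
```

Emit:
step_arm:
  targets: "-1 0 0 -0.005 0 0 0;-1 0 0 -0.0106 0 0 0;-1 0 0 -0.0106 0 0 0;-1 0 0 -0.0106 0 0 0"

```text
clock: 13.03
eef_pos: [0.5819, 0.2542, 0.1415]
tool_rot: [-0.678, 0.735, 0.0, 0.0]
ft_force: [-0.4, -0.9, -1.1]
grip_width: 0.0069
grasp_force: 59.1
```

Run:
```python
from h import *
st()
b=np.mean([bot.camera('side').astype(float) for _ in range(8)],0);st()
c=np.clip(b[250:292,212:272]*1.6,0,255).astype(np.uint8)[:,:,::-1]
np.save('d8.npy',b)
cv2.imwrite('pics/m8.png',cv2.resize(c,(800,560),interpolation=cv2.INTER_LINEAR))
x=np.array([.997,-.081,0]);tx=np.array([-.081,-.997,0]);s=np.array([.5804,.253,.17])
for o in (s,s-.06*x):print(((proj('side',np.array([o+.02*tx,o,o-.02*tx]))-[212,250]+.5)*13.333).round().tolist())
```

```text
t 13.0333 yaw -94.59 F [-0.4 -0.9 -1.1] M.n -0.023 M [ 0.03 -0.02 -0.02] [0.5819 0.2542 0.1415] 0.006850808011925827 [ 0.41  0.56  0.24  1.26  0.   -1.08]
t 13.4333 yaw -94.59 F [-0.5 -0.5 -0.9] M.n -0.008 M [-0.06 -0.   -0.02] [0.5821 0.2542 0.1417] 0.006848870803137265 [ 0.41  0.56  0.24  1.26  0.   -1.08]
[[293.0, 89.0], [252.0, 177.0], [209.0, 268.0]]
[[626.0, 172.0], [588.0, 262.0], [549.0, 355.0]]
```

View pics/m8.png

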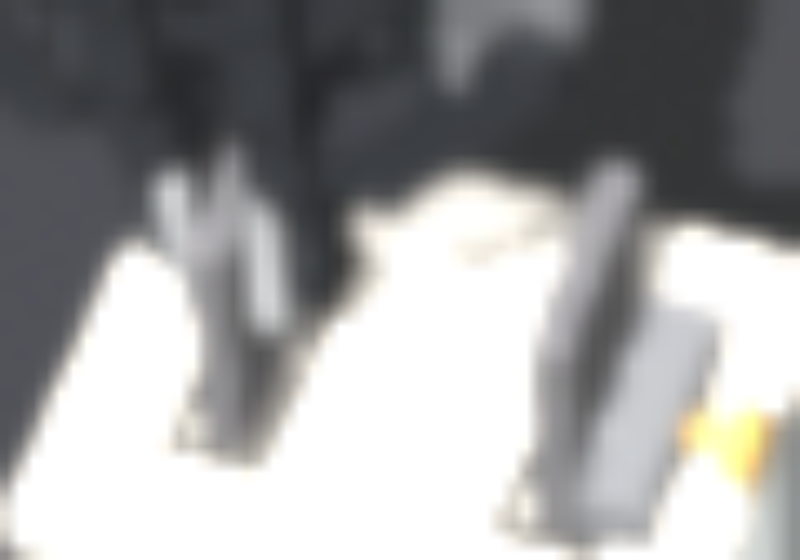

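Run:
```python
from h import *
g=np.load('d8.npy').mean(2).astype(np.float32)
x=np.array([.997,-.081,0]);tx=np.array([-.081,-.997,0]);s=np.array([.5804,.253,.17])
for o in (s,s-.06*x):
    n=o-.02*tx
    P=np.array([n+tx*.001*k for k in range(16,0,-2)]+[n-[0,0,.001*k] for k in range(0,48,2)])
    uv=proj('side',P).astype(np.float32)
    for du in(-1,0,1):
        print(du,cv2.remap(g,uv[:,0]+du,uv[:,1],cv2.INTER_CUBIC).ravel().round().astype(int).tolist())
```

```text
-1 [103, 104, 106, 108, 110, 112, 113, 110, 104, 100, 98, 98, 100, 105, 109, 115, 118, 120, 120, 118, 114, 110, 104, 97, 92, 89, 89, 92, 98, 103, 105, 104]
0 [94, 101, 103, 103, 104, 104, 104, 102, 96, 90, 88, 87, 87, 87, 87, 88, 89, 90, 90, 90, 90, 90, 89, 89, 89, 90, 90, 89, 88, 88, 88, 88]
1 [77, 97, 109, 108, 105, 97, 87, 83, 83, 78, 75, 74, 73, 72, 71, 71, 71, 73, 75, 76, 78, 79, 80, 80, 80, 79, 78, 76, 75, 75, 77, 79]
-1 [121, 121, 119, 117, 124, 129, 130, 130, 133, 127, 121, 120, 118, 116, 117, 117, 119, 121, 120, 116, 111, 103, 97, 92, 91, 93, 96, 102, 105, 108, 108, 104]
0 [110, 109, 108, 107, 109, 111, 113, 114, 109, 102, 95, 94, 92, 93, 93, 93, 93, 94, 93, 91, 90, 90, 89, 90, 90, 90, 91, 91, 91, 90, 90, 89]
1 [96, 96, 92, 91, 93, 93, 96, 102, 101, 92, 85, 84, 83, 84, 85, 85, 85, 85, 85, 84, 83, 83, 83, 85, 87, 90, 93, 95, 96, 96, 95, 92]
```

Emit:
step_arm:
  targets: "-1 -0.0006 -0.0004 -0.004 0 0 0;-1 -0.0006 -0.0004 -0.004 0 0 0;-1 -0.0006 -0.0004 -0.004 0 0 0;-1 -0.0006 -0.0004 -0.004 0 0 0"

```text
clock: 13.77
eef_pos: [0.5817, 0.254, 0.1395]
tool_rot: [-0.678, 0.735, 0.0, 0.0]
ft_force: [-0.2, 0.4, -1.1]
grip_width: 0.007
grasp_force: 59.1
```

Run:
```python
from h import *
st()
g=np.mean([bot.camera('side').astype(float) for _ in range(8)],0).mean(2).astype(np.float32)
x=np.array([.997,-.081,0]);tx=np.array([-.081,-.997,0]);s=np.array([.5804,.253,.17])
for o in (s,s-.06*x):
    n=o-.02*tx
    P=np.array([n+tx*.001*k for k in range(8,0,-2)]+[n-[0,0,.001*k] for k in range(0,20,2)])
    uv=proj('side',P).astype(np.float32);print(cv2.remap(g,uv[:,0],uv[:,1],cv2.INTER_CUBIC).ravel().round().astype(int).tolist())
w=cv2.cvtColor(snap('wrist','w9.png'),cv2.COLOR_RGB2GRAY)
for y in range(196,256,5):print(y,' '.join('%3d'%v for v in w[y,252:304]))
for c in(265,278,290):print(w[190:220,c])
st()
```

```text
t 13.7667 yaw -94.59 F [-0.2  0.4 -1.1] M.n -0.006 M [0.05 0.04 0.01] [0.5817 0.254  0.1395] 0.007032519772685457 [ 0.41  0.56  0.24  1.25  0.   -1.08]
[107, 108, 108, 106, 101, 97, 93, 90, 89, 89, 90, 91, 92, 93]
[109, 111, 113, 114, 109, 102, 95, 94, 92, 93, 93, 93, 93, 94]
196 177 179 180 178 180 180 181 179 179 176 180 176 178 179 178 180 178 179 180 177 178 175 179 179 178 179 178 177 178 179 178 177 180 177 180 178 177 180 177 178 178 181 178 181 179 179 182 183 179 184 180 178
201 176 182 179 182 179 177 180 182 180 180 185 181 177 178 176 180 175 179 176 180 179 180 179 179 179 178 179 180 180 180 179 180 179 184 179 179 177 179 179 179 178 181 182 180 177 180 180 184 181 182 179 180
206 179 182 180 178 182 175   8  29  26  23  22  29  28  31  28  27  30  29  23  26  34  28  22  26  20  29  29  23  26  14  31  23  24  32  22  27  24  18  19  30  22  18  24  23  29  18  27  94 175 179 178 178
211 177 180 179 180 184 175  13  12  30  26  13  49 123 177 150 143 139 138 140 139 144 141 140 140 143 138 140 141 138 138 132 136 134 134 131 118 116 124 119 128 131  71  18  20  21  22
[... 1543 characters left out ...]
0  27  24  22  39 137 251 209 184  38  45  48  53  51  51  51  49  57  49  51  49  52  52  50  49  56  50  47  54  44  88 162 124 133   9  14  28  21  14  63 177 249 243 242 241
[179 179 178 179 179 176 179 173 180 175 179 178 183 155  18  25  31  19
  23  89 162 177 176 178 178 173 174 176 176 178]
[179 178 182 179 176 178 178 177 178 182 180 179 183 158  10  21  29  23
  23  92 140 140 124  66  56  53  52  51  51  53]
[180 177 181 179 179 178 177 179 178 178 178 179 183 158  12  19  19  21
  13  63 116 119 123 127 124 124 127 126 125 125]
t 14.2167 yaw -94.59 F [ 0.3 -0.3 -1.4] M.n 0.023 M [-0.01  0.05  0.02] [0.5817 0.254  0.1396] 0.006880303362708468 [ 0.41  0.56  0.24  1.25  0.   -1.08]
```

The top edges agree within about 0.5 mm. The plate is centred in the slot and there is no lateral force, so I'm handing the job in.

```bash
python3 -c "
from workcell import bot
print(bot.job_done())"
```

```text
the job is handed in; nothing more can be done
None
```

I turned the output knob anticlockwise to its off stop, and the full-size graphite plate now hangs in the empty slot, still held. Its top is within about 0.5 mm of the clamped plate's, its lower edge is about 15 mm above the cell floor, and I measured no side force; the job is handed in.

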